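Find the blind hole by feel and seat the locating pin

TASK

Draw the tall collared locating pin out of the stand, set its nose lightly on the dark plate inside the fixture frame and slide it about under light pressure until it drops into the one unmarked blind hole. Then let it down gently until its collar sits flat on the plate and let go; never press or knock hard on the plate or the frame, and leave the other two pins in the stand.

Things in the scene. Friction and masses are not known exactly. Their poses are not given: they have to be found in the camera images.
- pin_grip (a point): Centre of the grip of the locating pin, tallest of three steel pins in the stand. Upwards from its tip: 12 mm shank 22 mm long (lowest 7 mm taper to a 6.5 mm tip), collar 26 mm wide and 5 mm thick, ringed round grip 20 mm wide and 42 mm tall. The point is on its axis 48 mm above the tip, 21 mm above the collar; z up the pin. The collar rests on the stand, 4 mm play across the shank, 0.14 kg.
- pin_tip (a point): Lowest point of the same locating pin, on its axis; z up the pin.
- frame: Aluminium frame fixed to the table, 190 x 190 mm outside, 36 mm high, with a 110 x 110 mm square window; screw heads 8 mm high at the corners. Origin at table height under the window's centre, x and y along the sides, z up. The dark plate lies in the window. Metal on metal is hard: touch down at 10 mm/s or so. Over 40 N from the pin or fingers spoils the fixture.
- window (a point): Window's centre at the top of the dark, flat, level, immovable steel plate: 30 mm above the table, 6 mm below the frame's top; axes as the frame. The plate's only hole is blind, 13.2 mm wide, 26 mm deep (more than the shank), rim nearly sharp. It is not listed: anywhere up to 13 mm from this point in each of x and y, different every time. Other dark round marks are only oil spots.
- stand: Black plastic block fixed to the table, 56 x 170 x 34 mm, that holds three pins upright in a row along its y axis, 60 mm apart, in blind holes 28 mm deep. Origin at the table under its centre. Which pin stands where varies.
- dowel_mid (a point): Another pin in the stand, to be left there: same shank, a plain round head 20 mm in diameter and 20 mm tall without a collar; the point is the head's centre.
- stud_mid (a point): Another pin in the stand, to be left there: same shank, a low six-sided head 22 mm across the flats on a 34 mm washer, 15 mm tall in all; the point is half-way up the head.
There are look-alikes about, which are no part of the job. Leave any green or purple look-alike of the part that bears pin_grip alone.

How it is judged:
On the way, in this order (a step that is already met when the one before it is completed fails the run):
1. the pin is drawn out of the stand (z of pin_tip in the frame of stand above 0.04 m), for 0.1 s.
2. the nose of the pin touches the plate lightly inside the window (contact force between pin and frame above 0.3 N and z of pin_tip in the frame of frame below 0.033 m and x of pin_tip in the frame of frame between -0.055 and 0.055 m and y of pin_tip in the frame of frame between -0.055 and 0.055 m).
At the end, for the whole second after the job is handed in: The locating pin stands upright (within 0.06 rad) and at rest in the plate's hole, its collar down on the plate to 2 mm (tip under 10 mm above the table level, where 8 mm is fully home), released; the other two pins are within 8 mm of where they stood in the stand (z of pin_tip in the frame of frame below 0.01 m and x of pin_tip in the frame of frame between -0.03 and 0.03 m and y of pin_tip in the frame of frame between -0.03 and 0.03 m and angle between pin_tip's own z axis and vertical below 0.06 rad and linear speed of pin below 0.01 m/s and distance of each of dowel_mid, stud_mid from where it was at the start of the episode below 0.008 m); the robot touches nothing.
It fails at once if the pin is pressed or struck on the plate or frame with more than 40 N (contact force between pin and frame above 40 N).
It fails at once if the fingers push on the fixture with more than 40 N (contact force between the fingers and frame above 40 N).
It also fails if it takes over 72 s, if anything falls off the work surface, if the arm or the gripper's body presses on something with over 40 N, if the wrist force passes 120 N, or if a joint passes its speed limit or range.

ROBOT

A 6-joint arm with a two-finger parallel gripper is mounted at the origin on the work surface. World frame = base frame: x ahead of the robot, y to its left, z up, the work surface at z = 0. Lengths are in m, angles in rad, forces in N, time in s.
With the tool pointing down it reaches from about 0.35 to 0.775 m from the base axis. Payload 5.5 kg.
Tool frame: the origin (TCP) lies on the centre line of the jaws, within the pads' length; the fingertips stand 11 mm ahead of it and the grasp point (between the pads) lies 8 mm behind it (env.tip_reach is the distance from the TCP to the fingertips, in m); z points along the fingers, x is the direction in which the jaws open and shut, and the axes are right-handed (so a half turn about z gives the same grasp; the last joint's range is limited). The gripper opens to 85 mm and grips with 20 to 120 N. Pads are 22 mm wide; open, the fingers measure 114 mm over their backs; the gripper's body (76 mm by 85 mm) begins 54 mm behind the grasp point. The pads swing forward as they close: fully open they stand 13 mm farther back than shut.
Start: joints at [-1.347, 0.313, 0.046, 1.304, 0, 1.431], TCP at [0.205, -0.537, 0.242] pointing down, gripper open.
Joint ranges: [-2.76, 2.76], [-0.86, 1.69], [-1.03, 1.26], [-2.2, 2.34], [-1.47, 1.5], [-3.14, 3.14]. Speed limits (rad/s): [2.57, 2.57, 3.14, 3.14, 3.14, 3.14].

INTERFACE

Orientations are given as a unit quaternion [w, x, y, z].
In Python, from workcell import env gives the robot as it stands.
- The arm moves only by the tool carry_out, never from a script. Its argument "moves" is one flat list of numbers, 7 for each row, row after row: the gripper command: -1 is shut, 1 is fully open, values between are in proportion, then the shift along the tool's x, y, z in m, then the turn, a rotation vector about the tool's x, y, z in degrees. A call has exactly 5 rows; each row shifts and turns the pose as measured when the row begins, along the tool's axes as they then stand; what a row does not reach is not made up. A row lasts 1/8 s, in which the tool goes at most 62.5 mm and 10.7 degrees, less where a joint would pass 70% of its speed; a pose out of reach is approached as far as the arm can. A call is refused whole if a number of a shift passes 0.0625 or a number of a turn 10.7, either way. A call with a gripper value outside its range is refused whole. The fingers move at their own pace and stop on an object; "squeeze" is the grip in N (left out, the last holds). Time passes only in rows, so rows that do not move let the fingers close, or fill a call up. It gives the time, the measured TCP pose, the force and the opening at its end, in the units of the state.
- env.get_state(): the state, without advancing time (a new reading comes with each control period).
- env.read_camera(name): name is "side" or "top" or "wrist"; returns the picture (384x512x3 uint8, red, green, blue); there is no depth.
- env.calibration(name): a dict with "camera_matrix" (3x3 intrinsics, pixels), "k1" (the pictures are not rectified: a ray, as slopes to the right and down, at radius r is drawn at 1 + k1 r^2 times it, then the intrinsics apply), "rvec" (rotation vector, rad) and "tvec" (3), from world to camera coordinates, as OpenCV has them; the wrist camera has in their place "hand_eye" (4x4, takes a point from camera to tool coordinates, whose origin is the TCP and whose axes are the tool frame's). Camera axes: x right, y down, z forward; pixel columns grow to the right and rows downward; lengths in m; the calibration is good to about 2 mm. A picture is of the moment at which its call begins: read the wrist's pose just before it. calibration takes no time and is no camera call.
- env.hand_in(): hands the job in, once; it reports no verdict.
The state is a dict: "clock": time; "joint_pos": joint angles; "qvel": joint speeds; "tau": joint torques, N m; "tcp_pos": TCP position; "orientation": TCP orientation; "wrist_force": force on the tool from outside, world axes, zero at the start; "ft_torque": the same for the moment, N m; "finger_gap": finger opening in m.
Only numpy, scipy, OpenCV 4.12 (cv2) and the standard library are available. Lean on these libraries where they do the work, as an engineer would, in place of code of your own. Each camera call takes 0.05 s, during which the arm holds its last target. There are 200 camera calls.

## Working session

There is one attempt and no reset: what is moved stays moved. The work goes in short steps, Python scripts to look and compute and a tool call to move; the robot and the scene stay as the last step left them, time stands still between calls to the robot, and variables do not carry over. Pictures are saved under pics/ and viewed, about 8 in all and at most 12, crops included, and the job is handed in when it is done.

Besides the shell and the picture viewer there is one more tool, called after "Call:" by a JSON object that holds its "op" and its "data". carry_out: Moves the arm, as the interface text tells. Its arguments: {"type":"object","properties":{"moves":{"type":"array"},"squeeze":{"type":"number"}},"required":["moves"]}

```bash
mkdir -p pics; ls; python3 - <<'E'
from workcell import env
import cv2,numpy as np
s=env.get_state(); print({k:np.round(v,4) for k,v in s.items()})
a=env.read_camera("side");b=env.read_camera("top")
cv2.imwrite('pics/side0.png',a[:,:,::-1]);cv2.imwrite('pics/top0.png',b[:,:,::-1])
c=np.vstack([a,b])[:,:,::-1]
cv2.imwrite('pics/both0.png',cv2.resize(np.hstack([a,b])[:,:,::-1],(800,300)))
for n in("side","top","wrist"):
  print(n,env.calibration(n))
E
```

```text
pics
{'clock': np.float64(0.0), 'joint_pos': array([-1.3466,  0.314 ,  0.045 ,  1.3036,  0.    ,  1.4312]), 'qvel': array([ 0.0012,  0.001 , -0.0005,  0.0014, -0.0003, -0.0007]), 'tau': array([ 1.70000e-03, -4.80629e+01,  2.98532e+01,  1.94000e-02,
        0.00000e+00, -0.00000e+00]), 'tcp_pos': array([ 0.2045, -0.5369,  0.2414]), 'orientation': array([-6.000e-04,  8.234e-01, -5.675e-01, -7.000e-04]), 'wrist_force': array([-0.2003,  0.0258,  0.1638]), 'ft_torque': array([-0.0143,  0.0625,  0.0125]), 'finger_gap': np.float64(0.0855)}
side {'camera_matrix': array([[421.58558588,   0.        , 257.62850157],
       [  0.        , 421.58558588, 188.36456076],
       [  0.        ,   0.        ,   1.        ]]), 'k1': -0.02158904605814457, 'rvec': array([ 0.92028637, -2.27390307,  1.27824903]), 'tvec': array([0.41260557, 0.22723434, 0.49230155])}
top {'camera_matrix': array([[375.82878523,   0.        , 257.2120255 ],
       [  0.        , 375.82878523, 194.0895536 ],
       [  0.        ,   0.        ,   1.        ]]), 'k1': -0.03684905539668118, 'rvec': array([ 2.20669152, -2.1799767 ,  0.05173631]), 'tvec': array([0.03630362, 0.49162233, 0.87583077])}
wrist {'camera_matrix': array([[272.56711407,   0.        , 257.16480929],
       [  0.        , 272.56711407, 195.84987647],
       [  0.        ,   0.        ,   1.        ]]), 'k1': -0.04802355977767858, 'hand_eye': array([[ 9.99999976e-01,  1.77106972e-04, -1.26950358e-04,
        -5.62612446e-04],
       [-1.30696030e-04,  9.53649335e-01,  3.00920137e-01,
        -7.76544390e-02],
       [ 1.74361179e-04, -3.00920113e-01,  9.53649335e-01,
        -1.30986908e-01],
       [ 0.00000000e+00,  0.00000000e+00,  0.00000000e+00,
         1.00000000e+00]])}
```

View pics/top0.png

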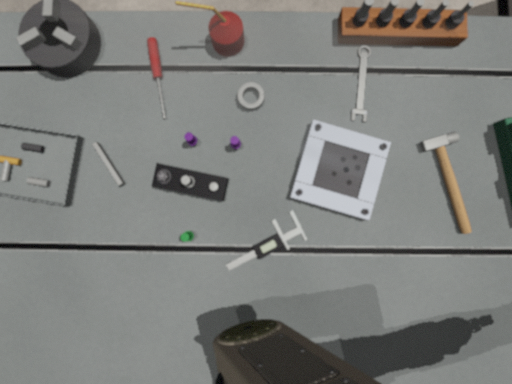

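View pics/side0.png

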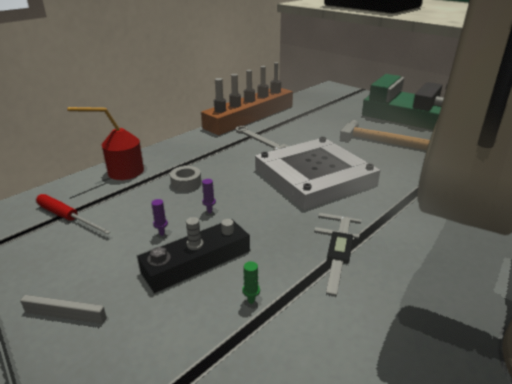

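Top view: black stand at (190,181) with pins at (163,176), (187,181) and (214,187). The frame is at (341,169), with several dark marks on the plate. Side view: hex-and-washer stud at (158,255), tall ringed pin with collar at (193,233), plain dowel at (228,228). The purple and green pins standing loose are look-alikes. The middle steel pin fits the description. Next I'll measure it and confirm in one crop.

```bash
cat > h.py <<'E'
import numpy as np,cv2
from workcell import env
from scipy.spatial.transform import Rotation as R
def cam(n,s=None):
    c=env.calibration(n);K=c['camera_matrix']
    if n=='wrist':
        T=np.eye(4);q=s['orientation'];T[:3,:3]=R.from_quat(np.r_[q[1:],q[0]]).as_matrix();T[:3,3]=s['tcp_pos']
        T=T@c['hand_eye'];Rw,o=T[:3,:3],T[:3,3]
    else:
        Rm=cv2.Rodrigues(c['rvec'])[0];Rw,o=Rm.T,-Rm.T@c['tvec']
    return K,np.array([c['k1'],0,0,0.]),Rw,o
def ray(C,uv):
    K,d,Rw,o=C
    p=cv2.undistortPoints(np.float64(uv).reshape(-1,1,2),K,d).reshape(-1,2)
    return o,np.c_[p,np.ones(len(p))]@Rw.T
def onz(C,uv,z):
    o,d=ray(C,uv);return o+d*((z-o[2])/d[:,2])[:,None]
def proj(C,P):
    K,d,Rw,o=C
    return cv2.projectPoints(np.float64(P).reshape(-1,1,3),cv2.Rodrigues(Rw.T)[0],-Rw.T@o,K,d)[0].reshape(-1,2)
E
python3 - <<'E'
from h import *
t=cv2.imread('pics/top0.png');s=cv2.imread('pics/side0.png');C=cam('top');S=cam('side')
g=cv2.cvtColor(t,cv2.COLOR_BGR2GRAY)
def big(m,box):
    x0,y0,x1,y1=box;z=np.zeros_like(m);z[y0:y1,x0:x1]=m[y0:y1,x0:x1]
    cs=cv2.findContours(z,cv2.RETR_EXTERNAL,cv2.CHAIN_APPROX_NONE)[0];return max(cs,key=cv2.contourArea)
for nm,m,box,z in [('stand',(g<60)*np.uint8(255),(145,155,235,208),.034),('frame',(g>165)*np.uint8(255),(280,110,400,228),.036),('window',(g<110)*np.uint8(255),(308,130,375,205),.036)]:
    c=big(m,box);P=onz(C,c.reshape(-1,2),z)
    r=cv2.minAreaRect(np.float32(P[:,:2]*1000));print(nm,np.round(r[0],1),np.round(r[1],1),round(r[2],2),cv2.contourArea(c))
# pin guesses
for uv in [(163,176),(187,181),(214,187)]: print(uv,onz(C,uv,.034)[0],onz(C,uv,.08)[0])
a=cv2.resize(t[150:215,140:245],(630,390),interpolation=cv2.INTER_CUBIC)
b=cv2.resize(s[205:290,130:260],(630,412),interpolation=cv2.INTER_CUBIC)
cv2.imwrite('pics/crop1.png',cv2.resize(np.vstack([a,b]),(471,600)))
E
```

```text
stand [515.7 198.8] [168.3  52.5] 78.74 1521.0
frame [ 550.5 -151.2] [189.3 190. ] 74.26 6479.0
window [ 550.4 -150.7] [104.4 103.9] 74.35 1578.0
(163, 176) [0.52944692 0.26136447 0.034     ] [0.52499159 0.24951639 0.08      ]
(187, 181) [0.51844281 0.20519105 0.034     ] [0.51457196 0.1963266  0.08      ]
(214, 187) [0.50525339 0.14228848 0.034     ] [0.50208309 0.13676507 0.08      ]
```

View pics/crop1.png

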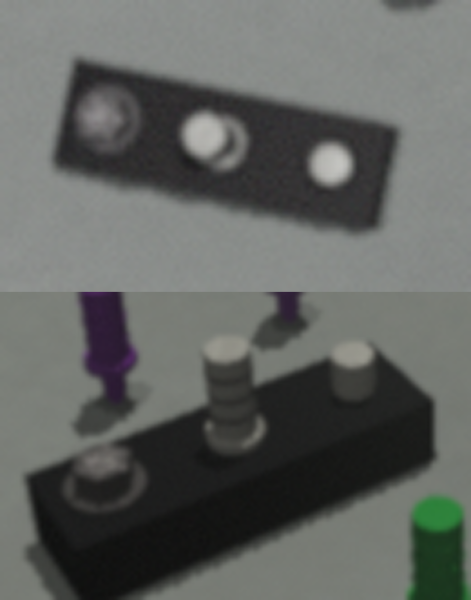

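Confirmed: the middle steel pin, ringed grip with collar, is the target (top crop (205,135), side crop (228,400)). I'll move over the frame first for a wrist look at the marks, which lies on the way.

```bash
cat > plan.py <<'E'
from h import *
import sys
def plan(tgt,yaw,n,g):
    s=env.get_state();q=s['orientation'];A=R.from_quat(np.r_[q[1:],q[0]]);p=s['tcp_pos']
    y=np.radians(yaw);M=np.array([[np.cos(y),np.sin(y),0],[np.sin(y),-np.cos(y),0],[0,0,-1.]])
    w=(A.inv()*R.from_matrix(M)).as_rotvec(degrees=True)/n
    d=(np.array(tgt)-p)/n
    print('clock',s['clock'],'pos',np.round(p,4),'rot total',np.round(w*n,2),'F',np.round(s['wrist_force'],2),'gap',s['finger_gap'])
    for i in range(n):
        t=A.inv().apply(d);print([g]+list(np.round(t,4))+list(np.round(w,1)));A=A*R.from_rotvec(w,degrees=True)
if __name__=='__main__':
    a=[float(x) for x in sys.argv[1:]];plan(a[:3],a[3],int(a[4]),a[5])
E
python3 plan.py .55 -.15 .19 -13 10 1
```

```text
clock 0.1 pos [ 0.2045 -0.5369  0.2415] rot total [ -0.06   0.08 -56.15] F [ 0.18  0.25 -0.9 ] gap 0.08512263927043308
[1.0, np.float64(-0.0239), np.float64(-0.0461), np.float64(0.0052), np.float64(-0.0), np.float64(0.0), np.float64(-5.6)]
[1.0, np.float64(-0.0192), np.float64(-0.0482), np.float64(0.0052), np.float64(-0.0), np.float64(0.0), np.float64(-5.6)]
[1.0, np.float64(-0.0144), np.float64(-0.0498), np.float64(0.0052), np.float64(-0.0), np.float64(0.0), np.float64(-5.6)]
[1.0, np.float64(-0.0095), np.float64(-0.051), np.float64(0.0052), np.float64(-0.0), np.float64(0.0), np.float64(-5.6)]
[1.0, np.float64(-0.0045), np.float64(-0.0517), np.float64(0.0052), np.float64(-0.0), np.float64(0.0), np.float64(-5.6)]
[1.0, np.float64(0.0006), np.float64(-0.0519), np.float64(0.0052), np.float64(-0.0), np.float64(0.0), np.float64(-5.6)]
[1.0, np.float64(0.0057), np.float64(-0.0516), np.float64(0.0052), np.float64(-0.0), np.float64(0.0), np.float64(-5.6)]
[1.0, np.float64(0.0107), np.float64(-0.0508), np.float64(0.0052), np.float64(-0.0), np.float64(0.0), np.float64(-5.6)]
[1.0, np.float64(0.0156), np.float64(-0.0495), np.float64(0.0052), np.float64(-0.0), np.float64(0.0), np.float64(-5.6)]
[1.0, np.float64(0.0204), np.float64(-0.0477), np.float64(0.0051), np.float64(-0.0), np.float64(0.0), np.float64(-5.6)]
```

Call:
{"op": "carry_out", "data": {"moves": [1, -0.024, -0.046, 0.005, 0, 0, -5.6, 1, -0.019, -0.048, 0.005, 0, 0, -5.6, 1, -0.014, -0.05, 0.005, 0, 0, -5.6, 1, -0.0095, -0.051, 0.005, 0, 0, -5.6, 1, -0.0045, -0.052, 0.005, 0, 0, -5.6]}}

```text
clock: 0.72
tcp_pos: [0.3788, -0.3404, 0.2135]
orientation: [-0.001, 0.937, -0.348, -0.001]
wrist_force: [0.4, -0.6, -0.6]
finger_gap: 0.0855
```

Call:
{"op": "carry_out", "data": {"moves": [1, 0.0005, -0.052, 0.005, 0, 0, -5.6, 1, 0.006, -0.0515, 0.005, 0, 0, -5.6, 1, 0.0105, -0.051, 0.005, 0, 0, -5.6, 1, 0.0155, -0.0495, 0.005, 0, 0, -5.6, 1, 0.02, -0.0475, 0.005, 0, 0, -5.6]}}

```text
clock: 1.35
tcp_pos: [0.5528, -0.1367, 0.1865]
orientation: [-0.002, 0.995, -0.103, -0.002]
wrist_force: [-0.1, -0.4, 0.1]
finger_gap: 0.0855
```

```bash
sed -i 's/print(\[g\].*; *A=A/print(*([g]+[float(v) for v in np.round(t,4)]+[float(v)+0. for v in np.round(w,1)]),sep=",");A=A/;s/print(\[g\].*;A=/print(*([g]+[float(v) for v in np.round(t,4)]+[float(v)+0. for v in np.round(w,1)]),sep=",");A=/' plan.py
python3 - <<'E'
from h import *
s=env.get_state();im=env.read_camera('wrist')[:,:,::-1].copy();cv2.imwrite('pics/w1.png',im)
np.save('w1.npy',np.r_[s['tcp_pos'],s['orientation']])
C=cam('wrist',s);y=np.radians(-15.7);Rz=np.array([[np.cos(y),-np.sin(y)],[np.sin(y),np.cos(y)]])
# rectify plate 60x60mm to 600x600 px about window centre, x right,y up (frame axes)
c=np.array([.5505,-.151]);
k=np.float32([[-40,-40],[40,-40],[40,40],[-40,40]])/1000
px=proj(C,np.c_[c+k@Rz.T,np.full(4,.03)]);dst=np.float32([[0,590],[590,590],[590,0],[0,0]])
H=cv2.getPerspectiveTransform(np.float32(px),dst)
cv2.imwrite('pics/w1r.png',np.hstack([cv2.resize(im,(200,150)).repeat(1,0) if 0 else cv2.warpPerspective(im,H,(590,590),flags=cv2.INTER_CUBIC)]))
print(s['clock'],s['tcp_pos'],px)
E
python3 plan.py .5157 .1988 .19 -11.3 10 1
```

```text
1.35 [ 0.55275116 -0.13667521  0.18648379] [[221.11429484 228.48819041]
 [290.30841001 232.92207134]
 [298.10047029 164.65872339]
 [223.27023383 159.54427398]]
clock 1.4 pos [ 0.5558 -0.1319  0.1856] rot total [-0.44  0.18 -0.04] F [3.52 1.96 0.21] gap 0.0853591839429907
1.0,-0.0104,-0.0316,-0.0002,0.0,0.0,0.0
1.0,-0.0104,-0.0316,-0.0002,0.0,0.0,0.0
1.0,-0.0104,-0.0316,-0.0002,0.0,0.0,0.0
1.0,-0.0104,-0.0316,-0.0003,0.0,0.0,0.0
1.0,-0.0104,-0.0316,-0.0003,0.0,0.0,0.0
1.0,-0.0104,-0.0316,-0.0003,0.0,0.0,0.0
1.0,-0.0104,-0.0316,-0.0003,0.0,0.0,0.0
1.0,-0.0104,-0.0316,-0.0004,0.0,0.0,0.0
1.0,-0.0104,-0.0316,-0.0004,0.0,0.0,0.0
1.0,-0.0104,-0.0316,-0.0004,0.0,0.0,0.0
```

View pics/w1r.png

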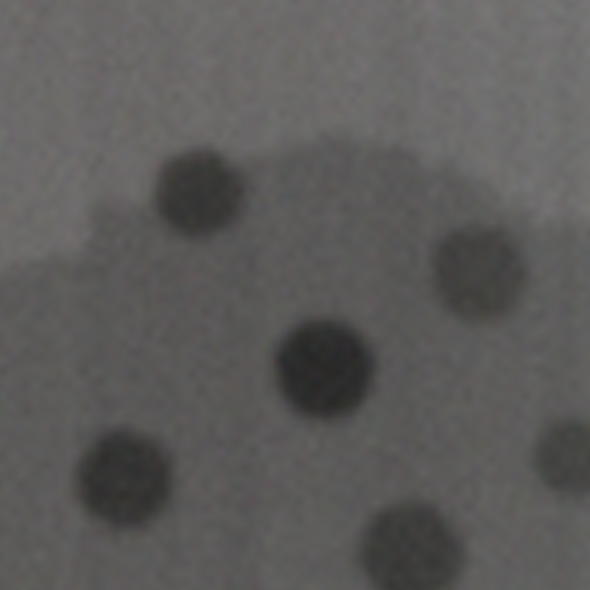

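View pics/w1.png

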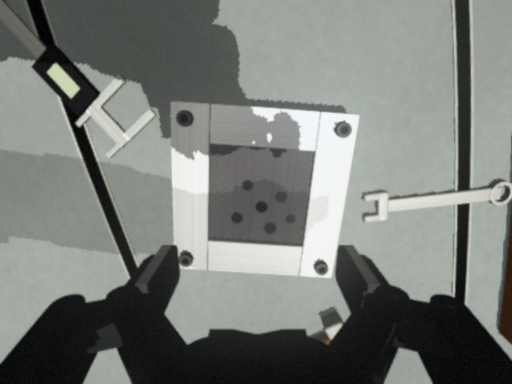

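The wrist view shows six dark marks. The two near the window's centre are (261,207), the darkest, and (248,186). The arm was still moving when the picture was taken, so I'll go lower and take a still picture.

Call:
{"op": "carry_out", "data": {"moves": [1, -0.004, 0.005, 0.02, 0, 0, 0, 1, -0.004, 0.005, 0.02, 0, 0, 0, 1, -0.002, 0.005, 0.02, 0, 0, 0, 1, 0, 0.002, 0.012, 0, 0, 0, 1, 0, 0, 0, 0, 0, 0]}}

```text
clock: 2.02
tcp_pos: [0.5423, -0.1433, 0.1094]
orientation: [-0.005, 0.995, -0.096, -0.003]
wrist_force: [-0.6, -0.1, 0.3]
finger_gap: 0.0852
```

Call:
{"op": "carry_out", "data": {"moves": [1, 0, 0, 0, 0, 0, 0, 1, 0, 0, 0, 0, 0, 0, 1, 0, 0, 0, 0, 0, 0, 1, 0, 0, 0, 0, 0, 0, 1, 0, 0, 0, 0, 0, 0]}}

```text
clock: 2.65
tcp_pos: [0.544, -0.1439, 0.112]
orientation: [-0.004, 0.995, -0.096, -0.001]
wrist_force: [-0.8, -0.1, -0.2]
finger_gap: 0.0854
```

```bash
python3 - <<'E'
from h import *
s=env.get_state();im=env.read_camera('wrist')[:,:,::-1].copy();cv2.imwrite('pics/w2.png',im)
C=cam('wrist',s);y=np.radians(-15.7);Rz=np.array([[np.cos(y),-np.sin(y)],[np.sin(y),np.cos(y)]])
c=np.array([.5505,-.151])
k=np.float32([[-62,-62],[62,-62],[62,62],[-62,62]])/1000
px=proj(C,np.c_[c+k@Rz.T,np.full(4,.03)]);dst=np.float32([[0,595],[595,595],[595,0],[0,0]])
H=cv2.getPerspectiveTransform(np.float32(px),dst)
w=cv2.warpPerspective(im,H,(595,595),flags=cv2.INTER_CUBIC);cv2.imwrite('pics/w2r.png',w)
g=cv2.GaussianBlur(cv2.cvtColor(w,cv2.COLOR_BGR2GRAY),(5,5),0)
print(s['clock'],s['tcp_pos'],s['orientation'],s['qvel'].round(3),np.median(g[150:450,150:450]))
bg=cv2.medianBlur(g,151)
m=((g.astype(int)<bg.astype(int)-12)*255).astype(np.uint8)
for q in cv2.findContours(m,cv2.RETR_EXTERNAL,cv2.CHAIN_APPROX_NONE)[0]:
    a=cv2.contourArea(q)
    if 500<a<4000:
        M=cv2.moments(q);u,v=M['m10']/M['m00'],M['m01']/M['m00']
        mk=np.zeros_like(g);cv2.drawContours(mk,[q],-1,255,-1);mk=cv2.erode(mk,np.ones((9,9)))
        print('px',round(u),round(v),'frame mm',np.round([(u-297.5)/4.8,(297.5-v)/4.8],1),'diam',round(2*np.sqrt(a/np.pi)/4.8,1),'mean',round(cv2.mean(g,mk)[0],1),'min',g[mk>0].min(),'std',g[mk>0].std().round(1))
E
python3 plan.py .5157 .1988 .19 -11.3 10 1
```

```text
2.65 [ 0.54401925 -0.14390697  0.11203507] [-3.92919044e-03  9.95338327e-01 -9.63615124e-02 -7.96878163e-04] [-0.    -0.001  0.002  0.002 -0.001 -0.   ] 84.0
px 298 553 frame mm [  0.2 -53.3] diam 12.6 mean 68.7 min 60 std 3.3
px 373 467 frame mm [ 15.8 -35.3] diam 14.4 mean 49.6 min 45 std 2.5
px 186 419 frame mm [-23.2 -25.2] diam 13.7 mean 44.8 min 40 std 2.9
px 479 405 frame mm [ 37.8 -22.3] diam 11.2 mean 55.6 min 51 std 1.9
px 316 346 frame mm [  3.9 -10.2] diam 14.2 mean 36.9 min 31 std 3.7
px 44 306 frame mm [-52.9  -1.9] diam 7.4 mean 89.6 min 87 std 1.4
px 417 285 frame mm [24.9  2.7] diam 12.9 mean 59.1 min 54 std 2.0
px 235 233 frame mm [-13.1  13.5] diam 12.0 mean 50.7 min 45 std 2.2
px 412 175 frame mm [23.9 25.6] diam 10.5 mean 58.9 min 53 std 2.2
px 58 192 frame mm [-49.8  22. ] diam 12.5 mean 63.6 min 57 std 6.4
px 49 48 frame mm [-51.8  52. ] diam 13.8 mean 67.0 min 54 std 13.7
clock 2.7 pos [ 0.544  -0.1439  0.112 ] rot total [-0.44  0.13  0.24] F [-0.51  0.16 -0.32] gap 0.08531961158702434
1.0,-0.0094,-0.0332,-0.0075,0.0,0.0,0.0
1.0,-0.0094,-0.0331,-0.0075,0.0,0.0,0.0
1.0,-0.0094,-0.0331,-0.0076,0.0,0.0,0.0
1.0,-0.0094,-0.0331,-0.0076,0.0,0.0,0.0
1.0,-0.0094,-0.0331,-0.0076,0.0,0.0,0.0
1.0,-0.0094,-0.0331,-0.0077,0.0,0.0,0.0
1.0,-0.0094,-0.0331,-0.0077,0.0,0.0,0.0
1.0,-0.0095,-0.0331,-0.0077,0.0,0.0,0.0
1.0,-0.0095,-0.0331,-0.0077,0.0,0.0,0.0
1.0,-0.0095,-0.0331,-0.0078,0.0,0.0,0.0
```

View pics/w2r.png

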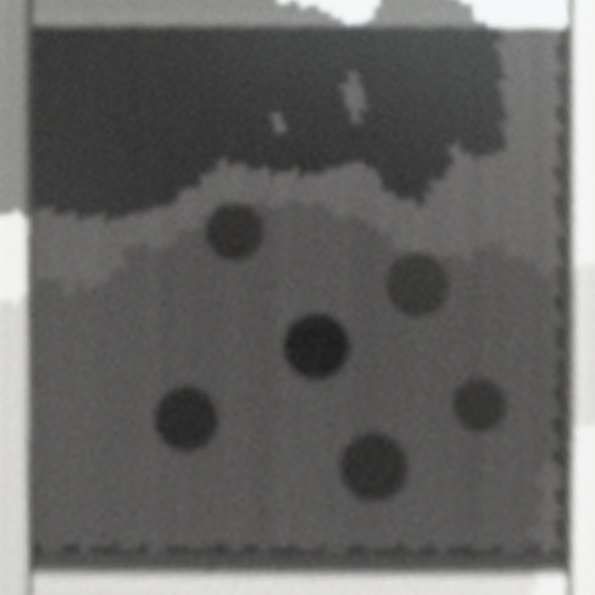

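The rectified view shows marks at (316,346), (235,233), (417,285), (186,419), (479,405) and (373,467). Only (316,346) lies within ±13 mm of centre and is also the darkest, so that is the hole: world (0.5515, -0.1619). Now to the pin.

Call:
{"op": "carry_out", "data": {"moves": [0.2, -0.0095, -0.034, -0.008, 0, 0, 0, 0.2, -0.0095, -0.034, -0.008, 0, 0, 0, 0.2, -0.0095, -0.034, -0.008, 0, 0, 0, 0.2, -0.0095, -0.034, -0.008, 0, 0, 0, 0.2, -0.0095, -0.034, -0.008, 0, 0, 0]}}

```text
clock: 3.32
tcp_pos: [0.5302, 0.034, 0.1539]
orientation: [-0.004, 0.995, -0.099, -0.001]
wrist_force: [-0.0, 0.1, -0.1]
finger_gap: 0.0513
```

Call:
{"op": "carry_out", "data": {"moves": [0.2, -0.0095, -0.034, -0.003, 0, 0, 0, 0.2, -0.0095, -0.034, -0.003, 0, 0, 0, 0.2, -0.0095, -0.034, -0.002, 0, 0, 0, 0.2, -0.0095, -0.034, 0, 0, 0, 0, 0.2, -0.007, -0.026, 0, 0, 0, 0]}}

```text
clock: 3.95
tcp_pos: [0.5178, 0.2078, 0.165]
orientation: [-0.004, 0.995, -0.099, 0.001]
wrist_force: [-0.3, -0.3, -0.4]
finger_gap: 0.0514
```

Call:
{"op": "carry_out", "data": {"moves": [0.2, 0, 0, 0, 0, 0, 0, 0.2, 0, 0, 0, 0, 0, 0, 0.2, 0, 0, 0, 0, 0, 0, 0.2, 0, 0, 0, 0, 0, 0, 0.2, 0, 0, 0, 0, 0, 0]}}

```text
clock: 4.58
tcp_pos: [0.5177, 0.2069, 0.1649]
orientation: [-0.004, 0.995, -0.099, 0.001]
wrist_force: [-1.0, 0.3, 1.3]
finger_gap: 0.051
```

```bash
python3 - <<'E'
from h import *
s=env.get_state();im=env.read_camera('wrist')[:,:,::-1].copy()
C=cam('wrist',s)
for P in [(.5157,.1988,.081),(.5157,.1988,.039)]:
    p=proj(C,P)[0];print(p);cv2.circle(im,tuple(np.int32(p.round())),3,(0,0,255),1)
cv2.imwrite('pics/w3.png',cv2.resize(im,(800,600)));
g=cv2.cvtColor(im,cv2.COLOR_BGR2GRAY)
print(s['clock'],s['tcp_pos'],s['orientation'])
np.save('w3.npy',np.r_[s['tcp_pos'],s['orientation']])
E
python3 plan.py .5157 .1988 .058 -11.3 5 .2
```

```text
[256.40524695 217.22732038]
[256.4850497  201.66418781]
4.575 [0.51768835 0.20685646 0.16488087] [-3.79574697e-03  9.95090799e-01 -9.88917883e-02  5.55595237e-04]
clock 4.625 pos [0.5177 0.2069 0.1649] rot total [-0.43 -0.02 -0.05] F [ 0.88  0.12 -0.57] gap 0.05091925685303991
0.2,-0.0001,0.0018,0.0214,-0.1,0.0,0.0
0.2,-0.0001,0.0018,0.0214,-0.1,0.0,0.0
0.2,-0.0001,0.0018,0.0214,-0.1,0.0,0.0
0.2,-0.0001,0.0017,0.0214,-0.1,0.0,0.0
0.2,-0.0001,0.0017,0.0214,-0.1,0.0,0.0
```

View pics/w3.png

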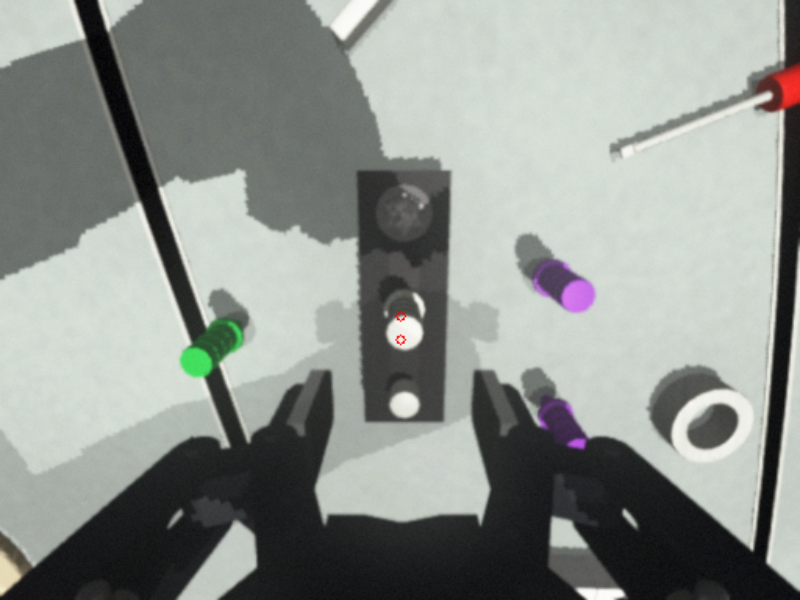

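The pin's top shows at (404,333), within about 3 mm of the prediction (red, (401,340)). I'm using (0.517, 0.2005). The jaws straddle it clear of the neighbours.

Call:
{"op": "carry_out", "data": {"moves": [0.2, 0, 0.003, 0.025, -0.2, 0, 0, 0.2, 0, 0.003, 0.025, -0.2, 0, 0, 0.2, 0, 0.0005, 0.025, 0, 0, 0, 0.2, 0, 0, 0.02, 0, 0, 0, 0.2, 0, 0, 0.01, 0, 0, 0]}}

```text
clock: 5.25
tcp_pos: [0.5187, 0.1998, 0.0587]
orientation: [-0.001, 0.995, -0.1, 0.002]
wrist_force: [0.1, 0.2, 0.9]
finger_gap: 0.051
```

```bash
python3 plan.py .517 .2005 .058 -11.3 1 .2
```

```text
clock 5.25 pos [0.5187 0.1998 0.0587] rot total [-0.13 -0.26 -0.16] F [0.08 0.24 0.9 ] gap 0.0510187621354998
0.2,-0.0018,-0.0003,0.0007,-0.1,-0.3,-0.2
```

Call:
{"op": "carry_out", "data": {"moves": [-1, 0, 0, 0, 0, -0.2, 0, -1, 0, 0, 0, 0, 0, 0, -1, 0, 0, 0, 0, 0, 0, -1, 0, 0, 0, 0, 0, 0, -1, 0, 0, 0, 0, 0, 0], "squeeze": 50}}

```text
clock: 5.88
tcp_pos: [0.5195, 0.1999, 0.0604]
orientation: [-0.001, 0.995, -0.1, 0.001]
wrist_force: [-0.5, -0.1, -1.0]
finger_gap: 0.0189
```

Call:
{"op": "carry_out", "data": {"moves": [-1, 0, 0, 0, 0, 0, 0, -1, 0, 0, 0, 0, 0, 0, -1, 0, 0, -0.003, 0, 0, 0, -1, 0, 0, -0.005, 0, 0, 0, -1, 0, 0, -0.01, 0, 0, 0]}}

```text
clock: 6.5
tcp_pos: [0.519, 0.1998, 0.0789]
orientation: [-0.001, 0.995, -0.1, 0.001]
wrist_force: [0.9, -0.3, -0.7]
finger_gap: 0.0181
```

Call:
{"op": "carry_out", "data": {"moves": [-1, 0, 0, -0.02, 0, 0, 0, -1, 0, 0, -0.025, 0, 0, 0, -1, 0, 0, -0.02, 0, 0, 0, -1, 0, 0, -0.01, 0, 0, 0, -1, 0, 0, 0, 0, 0, 0]}}

```text
clock: 7.12
tcp_pos: [0.5199, 0.1998, 0.1599]
orientation: [-0.002, 0.995, -0.1, 0.003]
wrist_force: [-0.7, 0.4, -0.9]
finger_gap: 0.0185
```

```bash
python3 - <<'E'
from h import *
s=env.get_state();im=env.read_camera('side')[:,:,::-1].copy();S=cam('side')
p=s['tcp_pos']+[0,0,-.0484];u=proj(S,[p,p+[0,0,.069]]);print(u)
x,y=np.int32(u[0]);cv2.imwrite('pics/s4.png',cv2.resize(im[max(0,y-120):y+60,max(0,x-110):x+130],(800,600),interpolation=cv2.INTER_CUBIC))
E
python3 plan.py .5515 -.1619 .15 -11.3 10 -1
```

```text
[[190.15749431 202.08212866]
 [185.83185674 160.60654173]]
clock 7.175 pos [0.5195 0.1997 0.1593] rot total [-0.21 -0.23 -0.17] F [ 0.26  0.36 -1.02] gap 0.01850614607818079
-1.0,0.0103,0.0348,0.0008,0.0,0.0,0.0
-1.0,0.0103,0.0348,0.0008,0.0,0.0,0.0
-1.0,0.0103,0.0348,0.0009,0.0,0.0,0.0
-1.0,0.0103,0.0348,0.0009,0.0,0.0,0.0
-1.0,0.0103,0.0348,0.0009,0.0,0.0,0.0
-1.0,0.0103,0.0348,0.0009,0.0,0.0,0.0
-1.0,0.0103,0.0348,0.0009,0.0,0.0,0.0
-1.0,0.0103,0.0348,0.0009,0.0,0.0,0.0
-1.0,0.0102,0.0348,0.0009,0.0,0.0,0.0
-1.0,0.0102,0.0348,0.0009,0.0,0.0,0.0
```

View pics/s4.png

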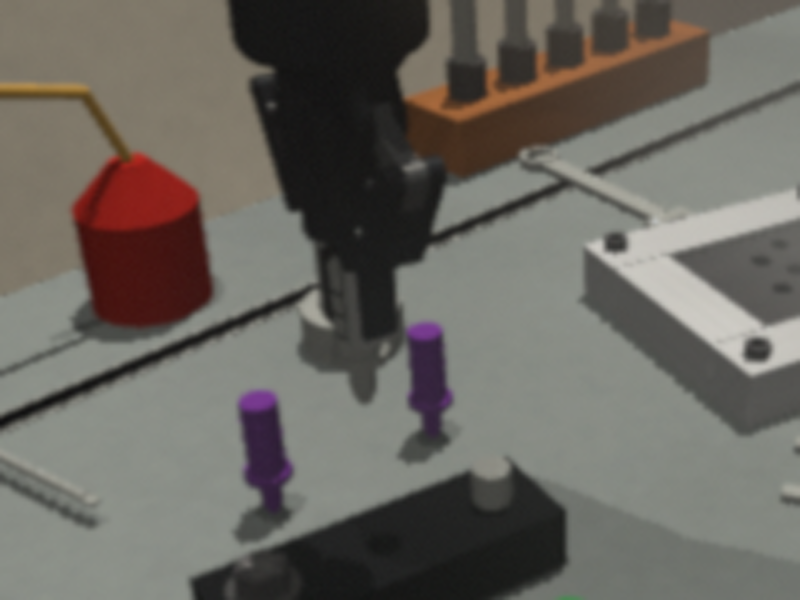

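The pin is out and upright in the jaws, with its nose at crop (362,398), within about 2 mm of the projection. It sits about 1.4 mm towards world +y of the TCP. I'll travel to a touchdown point 9 mm from the hole.

Call:
{"op": "carry_out", "data": {"moves": [-1, 0.01, 0.034, 0, 0, 0, 0, -1, 0.01, 0.034, 0, 0, 0, 0, -1, 0.01, 0.034, 0, 0, 0, 0, -1, 0.01, 0.034, 0, 0, 0, 0, -1, 0.01, 0.034, 0, 0, 0, 0]}}

```text
clock: 7.8
tcp_pos: [0.5323, 0.0209, 0.1535]
orientation: [-0.001, 0.995, -0.097, -0.002]
wrist_force: [-0.1, -0.3, -1.2]
finger_gap: 0.0191
```

Call:
{"op": "carry_out", "data": {"moves": [-1, 0.01, 0.034, 0, 0, 0, 0, -1, 0.01, 0.034, 0, 0, 0, 0, -1, 0.01, 0.034, 0, 0, 0, 0, -1, 0.01, 0.034, 0, 0, 0, 0, -1, 0.01, 0.03, 0, 0, 0, 0]}}

```text
clock: 8.43
tcp_pos: [0.546, -0.1568, 0.1467]
orientation: [-0.003, 0.995, -0.097, -0.006]
wrist_force: [0.5, -0.3, -0.4]
finger_gap: 0.0188
```

Call:
{"op": "carry_out", "data": {"moves": [-1, 0, 0, 0, 0, 0, 0, -1, 0, 0, 0.01, 0, 0, 0, -1, 0, 0, 0.02, 0, 0, 0, -1, 0, 0, 0.015, 0, 0, 0, -1, 0, 0, 0, 0, 0, 0]}}

```text
clock: 9.05
tcp_pos: [0.5428, -0.1546, 0.0956]
orientation: [-0.004, 0.995, -0.097, -0.01]
wrist_force: [0.2, 0.4, 0.2]
finger_gap: 0.0191
```

```bash
python3 plan.py .5512 -.1543 .095 -11.3 3 -1
```

```text
clock 9.05 pos [ 0.5428 -0.1546  0.0956] rot total [-0.34  1.13  0.12] F [0.18 0.37 0.2 ] gap 0.019090324599060016
-1.0,0.0027,-0.0007,0.0001,-0.1,0.4,0.0
-1.0,0.0027,-0.0007,0.0002,-0.1,0.4,0.0
-1.0,0.0027,-0.0007,0.0002,-0.1,0.4,0.0
```

Call:
{"op": "carry_out", "data": {"moves": [-1, 0.003, -0.0007, 0.003, -0.1, 0.4, 0, -1, 0.003, -0.0007, 0.003, -0.1, 0.4, 0, -1, 0.003, -0.0007, 0.003, -0.1, 0.4, 0, -1, 0, 0, 0.002, 0, 0, 0, -1, 0, 0, 0, 0, 0, 0]}}

```text
clock: 9.68
tcp_pos: [0.5539, -0.1539, 0.0854]
orientation: [0.0, 0.995, -0.097, 0.003]
wrist_force: [-0.9, 0.1, -0.8]
finger_gap: 0.0183
```

```bash
python3 plan.py .5512 -.1543 .08 -11.3 3 -1
```

```text
clock 9.675 pos [ 0.5539 -0.1539  0.0854] rot total [ 0.02 -0.32  0.19] F [-0.89  0.06 -0.84] gap 0.01831083298306759
-1.0,-0.0009,0.0003,0.0018,0.0,-0.1,0.1
-1.0,-0.0009,0.0003,0.0018,0.0,-0.1,0.1
-1.0,-0.0009,0.0003,0.0018,0.0,-0.1,0.1
```

Call:
{"op": "carry_out", "data": {"moves": [-1, -0.001, 0, 0.0013, 0, -0.1, 0, -1, -0.001, 0, 0.0013, 0, -0.1, 0, -1, -0.0005, 0, 0.001, 0, 0, 0, -1, 0, 0, 0.001, 0, 0, 0, -1, 0, 0, 0.001, 0, 0, 0]}}

```text
clock: 10.3
tcp_pos: [0.5513, -0.1537, 0.0797]
orientation: [0.0, 0.995, -0.097, 0.001]
wrist_force: [-0.1, 0.3, -0.6]
finger_gap: 0.0188
```

Call:
{"op": "carry_out", "data": {"moves": [-1, 0, 0, 0.001, 0, 0, 0, -1, 0, 0, 0.001, 0, 0, 0, -1, 0, 0, 0, 0, 0, 0, -1, 0, 0, 0, 0, 0, 0, -1, 0, 0, 0, 0, 0, 0]}}

```text
clock: 10.92
tcp_pos: [0.5513, -0.1537, 0.0775]
orientation: [0.0, 0.995, -0.097, 0.001]
wrist_force: [0.5, 0.5, -0.9]
finger_gap: 0.0186
```

Call:
{"op": "carry_out", "data": {"moves": [-1, 0, 0, 0.0008, 0, 0, 0, -1, 0, 0, 0, 0, 0, 0, -1, 0, 0, 0.0008, 0, 0, 0, -1, 0, 0, 0, 0, 0, 0, -1, 0, 0, 0, 0, 0, 0]}}

```text
clock: 11.55
tcp_pos: [0.5515, -0.1538, 0.0769]
orientation: [0.0, 0.995, -0.097, 0.001]
wrist_force: [-0.4, -0.0, -0.5]
finger_gap: 0.0191
```

Call:
{"op": "carry_out", "data": {"moves": [-1, 0, 0, 0.001, 0, 0, 0, -1, 0, 0, 0.001, 0, 0, 0, -1, 0, 0, 0, 0, 0, 0, -1, 0, 0, 0, 0, 0, 0, -1, 0, 0, 0, 0, 0, 0]}}

```text
clock: 12.18
tcp_pos: [0.5516, -0.1538, 0.0769]
orientation: [0.001, 0.995, -0.097, 0.002]
wrist_force: [-1.5, -1.0, 2.6]
finger_gap: 0.0188
```

Contact at TCP z 0.077 with about 2.6 N. Sliding towards the hole under light pressure.

Call:
{"op": "carry_out", "data": {"moves": [-1, 0, 0.002, 0.001, 0, 0, 0, -1, 0, 0.002, 0.001, 0, 0, 0, -1, 0, 0.002, 0.001, 0, 0, 0, -1, 0, 0.001, 0.001, 0, 0, 0, -1, 0, 0, 0.001, 0, 0, 0]}}

```text
clock: 12.8
tcp_pos: [0.5515, -0.1545, 0.0767]
orientation: [-0.006, 0.995, -0.095, 0.004]
wrist_force: [-3.1, 0.6, 9.7]
finger_gap: 0.019
```

Call:
{"op": "carry_out", "data": {"moves": [-1, 0, 0.003, -0.0005, -0.3, 0, 0, -1, 0, 0.003, 0, -0.3, 0, 0, -1, 0, 0.003, 0.0003, 0, 0, 0, -1, 0, 0.003, 0.0003, 0, 0, 0, -1, 0, 0, 0.0003, 0, 0, 0]}}

```text
clock: 13.42
tcp_pos: [0.5491, -0.1671, 0.0749]
orientation: [-0.001, 0.995, -0.095, 0.003]
wrist_force: [-0.9, 0.8, 0.2]
finger_gap: 0.0186
```

```bash
python3 plan.py .5512 -.1633 .077 -11.3 1 -1
```

```text
clock 13.425 pos [ 0.5491 -0.1671  0.0749] rot total [-0.11 -0.39  0.43] F [-0.95  0.76  0.16] gap 0.018574821656310855
-1.0,0.0013,-0.0041,-0.002,-0.1,-0.4,0.4
```

Call:
{"op": "carry_out", "data": {"moves": [-1, 0, 0, 0.001, 0, 0, 0, -1, 0, 0, 0.001, 0, 0, 0, -1, 0, 0, 0, 0, 0, 0, -1, 0, 0, 0, 0, 0, 0, -1, 0, 0, 0, 0, 0, 0]}}

```text
clock: 14.05
tcp_pos: [0.5497, -0.1666, 0.0732]
orientation: [-0.001, 0.996, -0.094, 0.004]
wrist_force: [0.5, 0.4, 0.7]
finger_gap: 0.0187
```

The nose is about 3.7 mm below the plate's level and free, so it has dropped in. Easing down with force watched.

Call:
{"op": "carry_out", "data": {"moves": [-1, 0, -0.0005, 0.001, 0, -0.2, 0, -1, 0, -0.0005, 0.001, 0, -0.2, 0, -1, 0, 0, 0.001, 0, 0, 0, -1, 0, 0, 0, 0, 0, 0, -1, 0, 0, 0, 0, 0, 0]}}

```text
clock: 14.68
tcp_pos: [0.5503, -0.1655, 0.0702]
orientation: [-0.001, 0.996, -0.094, 0.001]
wrist_force: [0.8, 1.2, 0.2]
finger_gap: 0.0185
```

Call:
{"op": "carry_out", "data": {"moves": [-1, 0, -0.0003, 0.0012, 0, -0.1, 0, -1, 0, 0, 0.0012, 0, 0, 0, -1, 0, 0, 0.0012, 0, 0, 0, -1, 0, 0, 0, 0, 0, 0, -1, 0, 0, 0, 0, 0, 0]}}

```text
clock: 15.3
tcp_pos: [0.5505, -0.1651, 0.0661]
orientation: [-0.002, 0.996, -0.094, -0.0]
wrist_force: [0.9, 1.2, 0.2]
finger_gap: 0.0186
```

Call:
{"op": "carry_out", "data": {"moves": [-1, 0, 0, 0.0012, 0, 0, 0, -1, 0, 0, 0.0012, 0, 0, 0, -1, 0, 0, 0.0012, 0, 0, 0, -1, 0, 0, 0.0012, 0, 0, 0, -1, 0, 0, 0, 0, 0, 0]}}

```text
clock: 15.92
tcp_pos: [0.5505, -0.165, 0.0609]
orientation: [-0.002, 0.996, -0.094, -0.0]
wrist_force: [1.6, 0.9, -0.3]
finger_gap: 0.0188
```

Call:
{"op": "carry_out", "data": {"moves": [-1, 0, 0, 0.0012, 0, 0, 0, -1, 0, 0, 0.0012, 0, 0, 0, -1, 0, 0, 0.001, 0, 0, 0, -1, 0, 0, 0, 0, 0, 0, -1, 0, 0, 0, 0, 0, 0]}}

```text
clock: 16.55
tcp_pos: [0.5505, -0.165, 0.0573]
orientation: [-0.002, 0.996, -0.094, -0.0]
wrist_force: [0.2, 1.8, 0.4]
finger_gap: 0.0183
```

Call:
{"op": "carry_out", "data": {"moves": [-1, 0, 0, 0.001, 0, 0, 0, -1, 0, 0, 0.0008, 0, 0, 0, -1, 0, 0, 0, 0, 0, 0, -1, 0, 0, 0, 0, 0, 0, -1, 0, 0, 0, 0, 0, 0]}}

```text
clock: 17.18
tcp_pos: [0.5505, -0.165, 0.0554]
orientation: [-0.002, 0.996, -0.094, -0.0]
wrist_force: [0.7, 1.5, 0.2]
finger_gap: 0.0185
```

Call:
{"op": "carry_out", "data": {"moves": [-1, 0, 0, 0.0008, 0, 0, 0, -1, 0, 0, 0.0008, 0, 0, 0, -1, 0, 0, 0, 0, 0, 0, -1, 0, 0, 0, 0, 0, 0, -1, 0, 0, 0, 0, 0, 0]}}

```text
clock: 17.8
tcp_pos: [0.5505, -0.165, 0.055]
orientation: [-0.002, 0.996, -0.094, 0.0]
wrist_force: [0.5, 0.2, 1.7]
finger_gap: 0.0189
```

Call:
{"op": "carry_out", "data": {"moves": [-1, 0, 0, 0.0008, 0, 0, 0, -1, 0, 0, 0, 0, 0, 0, -1, 0, 0, 0, 0, 0, 0, -1, 0, 0, 0, 0, 0, 0, -1, 0, 0, 0, 0, 0, 0]}}

```text
clock: 18.42
tcp_pos: [0.5505, -0.165, 0.0549]
orientation: [-0.001, 0.996, -0.094, 0.0]
wrist_force: [-0.7, 2.0, 2.4]
finger_gap: 0.0187
```

Stopped at 0.0549, exactly 22 mm below first contact, with about 2 N: the collar is down. Release and rise.

Call:
{"op": "carry_out", "data": {"moves": [0.1, 0, 0, 0, 0, 0, 0, 0.1, 0, 0, 0, 0, 0, 0, 0.1, 0, 0, 0, 0, 0, 0, 0.1, 0, 0, 0, 0, 0, 0, 0.1, 0, 0, -0.005, 0, 0, 0]}}

```text
clock: 19.05
tcp_pos: [0.5493, -0.1658, 0.0589]
orientation: [-0.001, 0.996, -0.095, -0.001]
wrist_force: [0.3, -0.1, 0.2]
finger_gap: 0.0469
```

Call:
{"op": "carry_out", "data": {"moves": [0.1, 0, 0, -0.02, 0, 0, 0, 0.1, 0, 0, -0.03, 0, 0, 0, 0.1, 0, 0, -0.04, 0, 0, 0, 0.1, 0, -0.03, -0.02, 0, 0, 0, 0.1, 0, -0.05, 0, 0, 0, 0]}}

```text
clock: 19.68
tcp_pos: [0.5654, -0.089, 0.1743]
orientation: [-0.0, 0.995, -0.098, -0.0]
wrist_force: [-0.3, 0.4, -0.4]
finger_gap: 0.0467
```

Call:
{"op": "carry_out", "data": {"moves": [0.1, 0, -0.05, 0, 0, 0, 0, 0.1, 0, -0.03, 0, 0, 0, 0, 0.1, 0, 0, 0, 0, 0, 0, 0.1, 0, 0, 0, 0, 0, 0, 0.1, 0, 0, 0, 0, 0, 0]}}

```text
clock: 20.3
tcp_pos: [0.582, -0.0068, 0.1771]
orientation: [-0.0, 0.995, -0.096, 0.002]
wrist_force: [-0.1, 0.2, -0.2]
finger_gap: 0.0472
```

```bash
python3 - <<'E'
from h import *
s=env.get_state();print(s['clock'],s['tcp_pos'],s['finger_gap'],s['wrist_force'])
a=env.read_camera('side')[:,:,::-1];b=env.read_camera('top')[:,:,::-1]
cv2.imwrite('pics/end.png',np.vstack([cv2.resize(a[120:290,140:400],(520,340),interpolation=cv2.INTER_CUBIC),cv2.resize(b[110:230,140:400],(520,240),interpolation=cv2.INTER_CUBIC)]))
print(proj(cam('side'),[(.5505,-.164,.036),(.5505,-.164,.077)]),proj(cam('top'),[(.5505,-.164,.077)]))
E
```

```text
20.3 [ 0.5820345  -0.00679348  0.17709273] 0.047187950654542926 [-0.14125223  0.2251573  -0.16450255]
[[319.33682872 159.32202653]
 [320.72013404 141.87845794]] [[350.99913987 166.83298142]]
```

View pics/end.png

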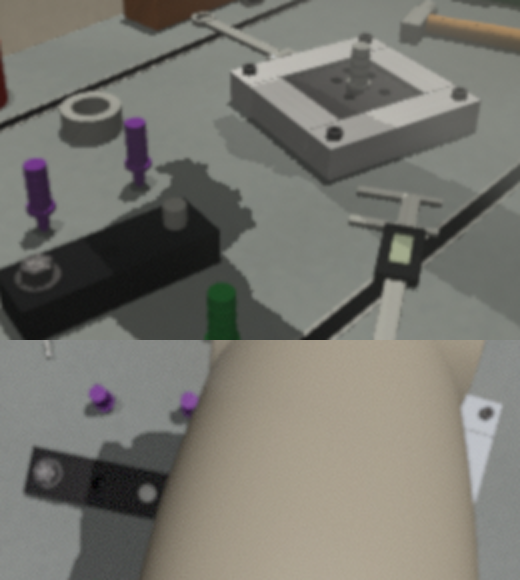

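The side view shows the pin upright in the plate with its collar down (crop (360,70), top where projected). The stud and dowel are still in the stand and the gripper is clear. Handing in.

```bash
python3 -c "
from workcell import env
print(env.hand_in())"
```

```text
the job is handed in; nothing more can be done
None
```

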